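# Sort the bench stops by how far their pins go in

### The job

Check the three bench stops on the sorting board: press each one's pin down as far as it will go, without forcing it. Two go fully home and one sticks part-way; keeping every stop in its lane and on the board, slide the two sound ones up against the green end bar and the fouled one up against the red end bar. Leave the pins as you pressed them and don't disturb the other tools.

Things in the scene. Friction and masses are not known exactly. Their poses are not given: they have to be found in the camera images.
- board: fixed plywood sorting board on the table with three straight parallel lanes side by side along its own x axis. Origin: centre of its underside; z up. Its floor is 6 mm above the table. Lane centre lines lie at board y = -62, 0 and +62 mm; lanes are 56 mm wide between rails 6 mm wide that rise 12 mm above the floor, and 234 mm long between the end bars (board x = -117 to +117 mm). The board lies turned by up to 0.25 rad.
- green_bar: fixed green bar, 16 x 192 x 16 mm, across one end of all three lanes (end for sound stops). Origin: centre of its underside, at board x = +125 or -125 mm (which end varies), on the board's floor; its axes are parallel to the board's.
- red_bar: fixed red bar, same size, across the other end of the lanes (end for fouled stops). Origin as for the green bar.
- stop_a: loose bench stop, one in each lane about mid-length (which lane varies): wooden block with metal top plate, 74 mm along the lane, 50 mm wide, 44 mm high, about 0.5 kg, slides on the lane floor when pushed with 3 to 8 N. Origin: centre of its underside; x along the lane, z up. All three stops look alike. From its top stands a brass pin 14 mm across with a flat black cap 28 mm across and 6 mm thick, on the block's centre line.
- cap_a (a point): centre of the top of the black cap of stop_a: 50 mm above the block's underside when the pin is fully home, 70 mm when fully out.
- pin_a (a joint): how far the pin of stop_a is pressed in, m: 0 fully out, 0.020 fully home (cap seated on the block). It starts between 0 and 0.006. Friction holds it wherever it is left; it takes about 4 N to slide and more when it meets something. In two of the stops, no telling which, the pin goes fully home; in the third the bore is fouled and the pin meets a hard stop about half way, near 0.010.
- stop_b: loose bench stop, one in each lane about mid-length (which lane varies): wooden block with metal top plate, 74 mm along the lane, 50 mm wide, 44 mm high, about 0.5 kg, slides on the lane floor when pushed with 3 to 8 N. Origin: centre of its underside; x along the lane, z up. All three stops look alike. From its top stands a brass pin 14 mm across with a flat black cap 28 mm across and 6 mm thick, on the block's centre line.
- cap_b (a point): centre of the top of the black cap of stop_b: 50 mm above the block's underside when the pin is fully home, 70 mm when fully out.
- pin_b (a joint): how far the pin of stop_b is pressed in, m: 0 fully out, 0.020 fully home (cap seated on the block). It starts between 0 and 0.006. Friction holds it wherever it is left; it takes about 4 N to slide and more when it meets something. In two of the stops, no telling which, the pin goes fully home; in the third the bore is fouled and the pin meets a hard stop about half way, near 0.010.
- stop_c: loose bench stop, one in each lane about mid-length (which lane varies): wooden block with metal top plate, 74 mm along the lane, 50 mm wide, 44 mm high, about 0.5 kg, slides on the lane floor when pushed with 3 to 8 N. Origin: centre of its underside; x along the lane, z up. All three stops look alike. From its top stands a brass pin 14 mm across with a flat black cap 28 mm across and 6 mm thick, on the block's centre line.
- cap_c (a point): centre of the top of the black cap of stop_c: 50 mm above the block's underside when the pin is fully home, 70 mm when fully out.
- pin_c (a joint): how far the pin of stop_c is pressed in, m: 0 fully out, 0.020 fully home (cap seated on the block). It starts between 0 and 0.006. Friction holds it wherever it is left; it takes about 4 N to slide and more when it meets something. In two of the stops, no telling which, the pin goes fully home; in the third the bore is fouled and the pin meets a hard stop about half way, near 0.010.
- side_cutters: loose blue-handled side cutters, 59 x 154 x 15 mm, lying right of the board; bystander. Origin: centre of its underside.
- wood_block: loose small wooden block, 28 x 34 x 49 mm, standing left of the board; bystander. Origin: centre of its underside.
- tape_measure: loose orange tape measure, 38 x 88 x 69 mm, standing right of the board; bystander. Origin: centre of its underside.
There are look-alikes about, which are no part of the job. What is shaped like the stop_b but blue or turquoise is not meant.

How it is judged:
By the outcome, as a careful person would: the job done as asked, in the order asked, and still so for the second after the job is handed in, with the robot touching nothing.
It also fails if it takes over 64 s, if anything falls off the work surface, if the arm or the gripper's body presses on something with over 40 N, if the wrist force passes 120 N, or if a joint passes its speed limit or range.

### The arm

A 6-joint arm with a two-finger parallel gripper is mounted at the origin on a cart in front of the work surface, level with it; the furniture and walls round the work are solid. World frame = base frame: x ahead of the robot, y to its left, z up, the work surface at z = 0. Lengths are in m, angles in rad, forces in N, time in s.
With the tool pointing down it reaches from about 0.35 to 0.775 m from the base axis. Payload 7.3 kg.
Tool frame: the origin (TCP) lies at the very end of the fingers, on their centre line; the grasp point (between the pads) lies 19 mm behind it; z points along the fingers, x is the direction in which the jaws open and shut, and the axes are right-handed (so a half turn about z gives the same grasp; the last joint's range is limited). The gripper opens to 92 mm and grips with 3 to 60 N. Pads are 19 mm wide; open, the fingers measure 130 mm over their backs; the gripper's body (75 mm by 190 mm) begins 47 mm behind the grasp point.
Start: joints at [-1.466, 0.342, 1.524, -0, 1.275, -0.146], TCP at [0.13, -0.509, 0.227] pointing down, gripper open.
Joint ranges: [-2.53, 2.53], [-0.77, 2.02], [0.04, 2.7], [-1, 4.14], [0.28, 2.66], [-3.11, 3.11]. Speed limits (rad/s): [2.57, 2.57, 3.14, 3.14, 3.14, 3.14].

### API

Orientations are given as [roll, pitch, yaw] about the fixed x, y, z axes, in that order (R = Rz(yaw) Ry(pitch) Rx(roll)).
In Python, from cell import robot, read_camera, nets gives the robot as it stands. The module is installed in compiled form; this text tells all that it offers.
- The arm moves only by the tool carry_out, never from a script. Its arguments are lists of equal length, an entry for each row: "translation": the shift along the tool's x, y, z in m, a list of three; "turn": the turn, a rotation vector about the tool's x, y, z in rad, a list of three; "gripper": the gripper's target within -1 to 1 (shut at 1, half-way at 0, fully open at -1). A call has 1 to 10 rows; each row shifts and turns the commanded pose from where the row before left it, along the tool's axes as they then stand; what a row does not reach is not made up. A row lasts 1/10 s, in which the tool goes at most 50 mm and 8.59 degrees, less where a joint would pass 70% of its speed; a pose out of reach is approached as far as the arm can. A call with a gripper value outside its range is refused whole. The fingers move at their own pace and stop on an object; "squeeze" is the grip in N (left out, the last holds). Time passes only in rows, so rows that do not move let the fingers close. It gives the time, the measured TCP pose, the force and the opening at its end, in the units of the state.
- robot.observe(): the state, without advancing time (a new reading comes with each control period).
- read_camera(name): name is "side" or "top"; returns a dict with "img" (384x512x3 uint8, red, green, blue), "fx", "fy", "cx", "cy" (pixels), "world_from_camera" (4x4, takes a point from camera to world coordinates). Camera axes: x right, y down, z forward; pixel columns grow to the right and rows downward; lengths in m; the calibration is good to about 2 mm. A picture is of the moment at which its call begins. There is no depth.
- robot.hand_in(): hands the job in, once; it reports no verdict.
Trained networks look in a picture, given as the dict that the camera call returned (one of the last four; its "shot" number tells which), for a name from the list of things; names that differ only in an ending like _2 or _b are one class to them, and where a whole thing is asked for, a point or a joint stands for the part that bears it (a point fixed in the world has none). Each returns a list of dicts, best first, with "score" (0 to 1); they miss things now and then, are a little off and sometimes report something else, mostly with a low value. They report only what shows in the picture. A call takes as long as a camera call. They do not tell look-alikes from the thing itself.
- nets.regions_of(picture, name): "region" (384x512 bool, what is visible of it) and "pixel" ([column, row] in pixels, amid what is visible of it).
- nets.tip_of(picture, name): "pixel" ([column, row] in pixels: a listed point, or the origin of a listed thing).
The state is a dict: "time": time; "qpos": joint angles; "qvel": joint speeds; "joint_efforts": joint torques, N m; "tool_pos": TCP position; "tool_rot": TCP orientation; "contact_force": force on the tool from outside, world axes, zero at the start; "torque": the same for the moment, N m; "opening": finger opening in m.
Only numpy, scipy, OpenCV 4.12 (cv2) and the standard library are available. Lean on these libraries where they do the work, as an engineer would, in place of code of your own. Each camera call takes 0.05 s, during which the arm holds its last target. There are 200 camera calls.

## Working session

There is one attempt and no reset: what is moved stays moved. The work goes in short steps, Python scripts to look and compute and a tool call to move; the robot and the scene stay as the last step left them, time stands still between calls to the robot, and variables do not carry over. Pictures are saved under pics/ and viewed, about 8 in all and at most 12, crops included, and the job is handed in when it is done.

Besides the shell and the picture viewer there is one more tool, called after "Call:" as a command line: name --argument value ..., lists and objects as JSON in quotes. carry_out: Moves the arm, as the interface text tells. Its arguments: {"type":"object","properties":{"translation":{"type":"array","items":{"type":"array","items":{"type":"number"}}},"turn":{"type":"array","items":{"type":"array","items":{"type":"number"}}},"gripper":{"type":"array","items":{"type":"number"}},"squeeze":{"type":"number"}},"required":["translation","turn","gripper"]}

```bash
mkdir -p pics
python3 - <<'E'
from cell import robot, read_camera, nets
import cv2, numpy as np
s=robot.observe(); print({k:np.round(v,3).tolist() for k,v in s.items()})
for n in ("top","side"):
    p=read_camera(n); cv2.imwrite(f"pics/{n}0.png",p["img"][:,:,::-1])
    print(n,p["fx"],p["fy"],p["cx"],p["cy"],np.round(p["world_from_camera"],4).tolist())
    for t in ("cap_a","stop_a","green_bar","red_bar","board","side_cutters","wood_block","tape_measure"):
        print(t,[(np.round(d["pixel"],1).tolist(),round(d["score"],2)) for d in nets.tip_of(p,t)])
E
```

```text
{'time': 0.0, 'qpos': [-1.466, 0.343, 1.525, 0.0, 1.275, -0.146], 'qvel': [0.002, 0.002, 0.001, -0.001, -0.001, -0.002], 'joint_efforts': [0.001, -43.123, -24.422, 0.072, 0.056, -0.0], 'tool_pos': [0.13, -0.508, 0.226], 'tool_rot': [-3.141, 0.002, -1.32], 'contact_force': [-0.404, -1.305, -0.715], 'torque': [0.018, 0.019, -0.034], 'opening': 0.092}
top 412.0862059598397 412.0862059598397 252.50647431023566 193.3578033641447 [[-0.0274, -0.9971, 0.0717, 0.4794], [-0.9995, 0.026, -0.0204, -0.0135], [0.0185, -0.0722, -0.9972, 1.1967], [0.0, 0.0, 0.0, 1.0]]
cap_a [([310.5, 149.4], 0.56), ([252.5, 201.4], 0.52), ([233.3, 198.5], 0.45), ([307.1, 211.5], 0.45), ([213.3, 197.8], 0.41)]
stop_a [([309.2, 152.8], 0.87), ([218.4, 197.2], 0.86), ([309.4, 203.0], 0.73), ([257.9, 202.1], 0.63), ([238.4, 198.4], 0.62)]
green_bar [([246.1, 157.8], 0.57)]
red_bar [([229.1, 239.7], 0.89)]
board [([239.0, 196.0], 0.8)]
side_cutters [([377.7, 228.2], 0.59)]
wood_block [([117.1, 193.1], 0.5)]
tape_measure [([363.4, 189.5], 0.9)]
side 480.2175911705127 480.2175911705127 253.43402136231649 188.8635251392003 [[-0.9417, -0.1642, 0.2937, 0.1364], [-0.3365, 0.4577, -0.8229, 1.2321], [0.0007, -0.8738, -0.4863, 0.8299], [0.0, 0.0, 0.0, 1.0]]
cap_a [([288.0, 175.9], 0.56), ([270.2, 188.0], 0.47), ([260.6, 201.2], 0.41), ([243.1, 167.9], 0.4), ([254.8, 213.0], 0.37)]
stop_a [([243.5, 183.9], 0.93), ([285.1, 190.9], 0.89), ([268.4, 207.9], 0.76), ([249.9, 228.7], 0.73), ([261.1, 215.1], 0.56)]
green_bar [([227.2, 204.5], 0.66)]
red_bar [([293.0, 230.1], 0.56)]
board [([259.1, 221.8], 0.57), ([289.2, 168.8], 0.17)]
side_cutters [([319.1, 170.9], 0.72)]
wood_block [([209.6, 283.8], 0.67)]
tape_measure [([284.8, 169.1], 0.69)]
```

Run:
```python
import cv2
a=cv2.imread("pics/top0.png")[100:300,90:410]; b=cv2.imread("pics/side0.png")[100:320,150:400]
cv2.imwrite("pics/t0c.png",cv2.resize(a,None,fx=2.5,fy=2.5,interpolation=2)); cv2.imwrite("pics/s0c.png",cv2.resize(b,None,fx=2.7,fy=2.7,interpolation=2))
```

```text
(no output)
```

View pics/t0c.png

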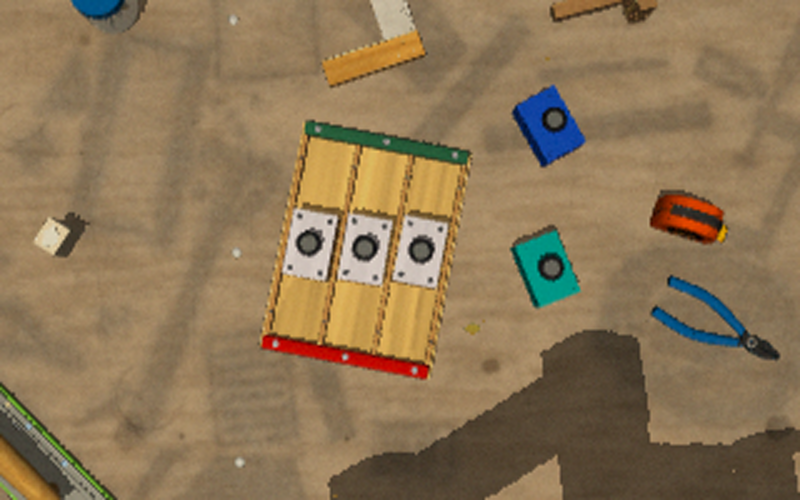

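View pics/s0c.png

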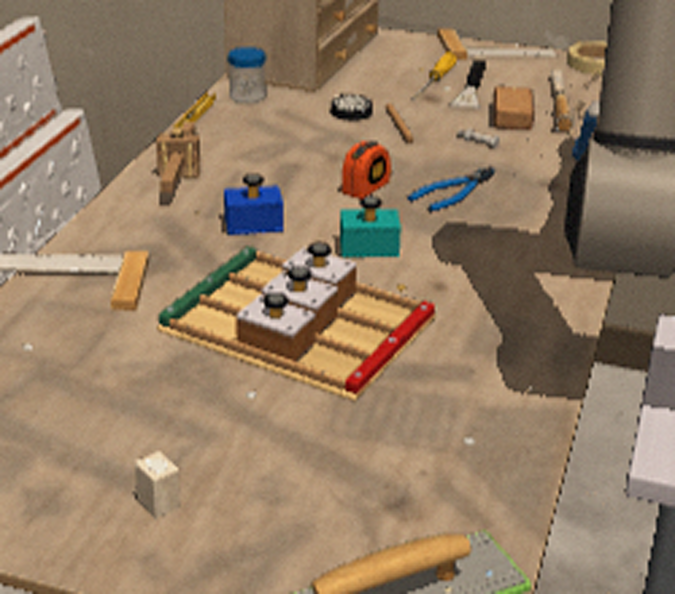

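Three stops are mid-lane, with caps at about full-image px (214,197), (236,199) and (258,200) in the top view. The green bar is at the far end and red at the near end. The blue and turquoise look-alikes are to the right of the board.

```bash
cat > h.py <<'E'
import numpy as np, cv2
from cell import robot, read_camera, nets
def ray(p,px):
    T=p["world_from_camera"]; d=T[:3,:3]@np.array([(px[0]-p["cx"])/p["fx"],(px[1]-p["cy"])/p["fy"],1]); return T[:3,3],d
def at_z(p,px,z):
    o,d=ray(p,px); return o+d*(z-o[2])/d[2]
def hsvmask(p,lo,hi): return cv2.inRange(cv2.cvtColor(p["img"],cv2.COLOR_RGB2HSV),np.array(lo),np.array(hi))
def comps(m,amin):
    n,l,st,c=cv2.connectedComponentsWithStats(m); return [(c[i],st[i],l==i) for i in range(1,n) if st[i,4]>=amin]
def tri(p,a,q,b):
    o1,d1=ray(p,a);o2,d2=ray(q,b);d1/=np.linalg.norm(d1);d2/=np.linalg.norm(d2)
    t=np.linalg.lstsq(np.stack([d1,-d2],1),o2-o1,rcond=None)[0]; A=o1+t[0]*d1;B=o2+t[1]*d2
    return (A+B)/2,np.linalg.norm(A-B)
E
python3 - <<'E'
from h import *
p=read_camera("top");q=read_camera("side")
roi=np.zeros((384,512),np.uint8);roi[145:255,190:282]=255
C={}
for n,m in (("green",hsvmask(p,(40,90,30),(90,255,255))),("red",hsvmask(p,(0,200,120),(6,255,255))|hsvmask(p,(174,200,120),(180,255,255)))):
    c=max(comps(m&roi,20),key=lambda c:c[1][4])
    r=cv2.minAreaRect(np.argwhere(c[2])[:,::-1].astype(np.float32)); b=cv2.boxPoints(r)
    C[n]=at_z(p,r[0],.02); B=[at_z(p,x,.02)[:2].round(4).tolist() for x in b]; print(n,C[n].round(4),r[1:],B)
d=C["green"]-C["red"];print("dist",np.hypot(*d[:2]),"yaw",np.arctan2(d[1],d[0]),"ctr",(C["green"]+C["red"])/2)
yaw=np.arctan2(d[1],d[0]);u=np.array([np.cos(yaw),np.sin(yaw)]);v=np.array([-u[1],u[0]]);c0=((C["green"]+C["red"])/2)[:2]
sc={}
for nm,pic in (("top",p),("side",q)):
    sc[nm]={t:sorted([(np.round(x["pixel"],1).tolist(),round(x["score"],2)) for x in (nets.tip_of if t[1] else nets.regions_of)(pic,t[0])]) for t in (("cap_a",1),("stop_a",0))}
    print(nm,sc[nm])
for i in sc["top"][("cap_a",1)]:
    w=at_z(p,i[0],.073)[:2]; print("cap",i,w.round(4),"board",((w-c0)@u).round(4),((w-c0)@v).round(4))
    for j in sc["side"][("cap_a",1)]:
        X,e=tri(p,i[0],q,j[0])
        if e<.006 and X[2]<.1 and X[2]>.03: print("   tri",j,X.round(4),round(e,4))
# plates: bright low sat
for c in comps(hsvmask(p,(0,0,150),(180,60,255))&roi,60):
    r=cv2.minAreaRect(np.argwhere(c[2])[:,::-1].astype(np.float32)); w=at_z(p,r[0],.05)[:2]; print("plate",r,w.round(4),((w-c0)@u).round(4),((w-c0)@v).round(4))
E
```

```text
green [ 0.6704 -0.0165  0.02  ] ((66.09735107421875, 5.332695007324219), 10.784297943115234) [[0.6831, 0.0781], [0.6983, 0.0749], [0.6577, -0.1112], [0.6426, -0.1078]]
red [0.4264 0.0371 0.02  ] ((66.65544128417969, 4.859739303588867), 10.713123321533203) [[0.4398, 0.1308], [0.4532, 0.128], [0.413, -0.0567], [0.3996, -0.0538]]
dist 0.24984114773732705 yaw -0.2161435580587291 ctr [0.54840486 0.01031209 0.02      ]
top {('cap_a', 1): [([212.8, 193.9], 0.56), ([232.5, 200.2], 0.49), ([254.9, 204.2], 0.55), ([307.9, 210.8], 0.39), ([309.5, 147.4], 0.52)], ('stop_a', 0): [([214.6, 197.4], 0.68), ([215.4, 198.7], 0.45), ([233.6, 197.6], 0.74), ([258.8, 201.7], 0.75), ([309.1, 203.8], 0.86), ([310.5, 149.3], 0.8)]}
side {('cap_a', 1): [([244.0, 167.7], 0.36), ([262.5, 198.7], 0.39), ([266.8, 188.8], 0.62), ([288.8, 173.3], 0.62)], ('stop_a', 0): [([251.2, 220.1], 0.82), ([262.4, 206.0], 0.82), ([273.8, 199.8], 0.61), ([284.2, 185.4], 0.71)]}
cap ([212.8, 193.9], 0.56) [0.5615 0.0719] board -0.0004 0.063
cap ([232.5, 200.2], 0.49) [0.5429 0.0186] board -0.0072 0.0069
   tri ([262.5, 198.7], 0.39) [0.5412 0.018  0.0832] 0.0022
cap ([254.9, 204.2], 0.55) [ 0.5303 -0.0422] board -0.0064 -0.0552
cap ([307.9, 210.8], 0.39) [ 0.5084 -0.1865] board 0.0032 -0.2008
   tri ([288.8, 173.3], 0.62) [ 0.5109 -0.185   0.078 ] 0.0055
cap ([309.5, 147.4], 0.52) [ 0.6833 -0.1975] board 0.1764 -0.174
   tri ([244.0, 167.7], 0.36) [ 0.6841 -0.1993  0.0636] 0.002
plate ((213.50875854492188, 197.45404052734375), (17.82242774963379, 26.429582595825195), 10.784297943115234) [0.5532 0.0719] -0.0085 0.0612
plate ((235.50167846679688, 199.32382202148438), (17.784029006958008, 26.183656692504883), 10.007980346679688) [0.5464 0.0109] -0.0021 0.0001
plate ((257.7308044433594, 200.34616088867188), (17.65045166015625, 26.279563903808594), 11.309932708740234) [ 0.5419 -0.051 ] 0.0068 -0.0613
```

```bash
cat >> h.py <<'E'
c0=np.array([.5484,.0103]);yaw=-.216;u=np.array([np.cos(yaw),np.sin(yaw)]);v=np.array([-u[1],u[0]])
def bd(w): w=np.asarray(w)[:2]-c0; return np.round([w@u,w@v],4)
E
python3 - <<'E'
from h import *
p=read_camera("top");roi=np.zeros((384,512),np.uint8);roi[180:215,200:270]=255
for c in comps(hsvmask(p,(0,0,0),(180,255,85))&roi,25): print("cap",c[0],c[1][2:],bd(at_z(p,c[0],.073)))
q=read_camera("side");roi[:]=0;roi[183:222,240:285]=255
for c in comps(hsvmask(q,(0,0,0),(180,255,70))&roi,15): print("side",c[0],c[1])
E
```

```text
cap [213.57142857 196.63265306] [10 10 49] [-0.0074  0.0595]
cap [235.49019608 198.54901961] [10 10 51] [-0.0012 -0.0002]
cap [258.14814815 199.35185185] [10 10 54] [ 0.0083 -0.0614]
side [268.         192.83333333] [264 191   9   4  18]
side [260.27272727 201.95454545] [256 200   9   5  22]
side [251.26923077 211.61538462] [248 209   9   6  26]
```

Call:
carry_out --translation '[[0, 0, 0], [0, 0, 0], [0, 0, 0], [0, 0, 0]]' --turn '[[0, 0, 0.117], [0, 0, 0.117], [0, 0, 0.117], [0, 0, 0.116]]' --gripper '[1, 1, 1, 1]' --squeeze 20

```text
time: 1.7
tool_pos: [0.1303, -0.5086, 0.2267]
tool_rot: [-3.142, -0.0, -1.792]
contact_force: [0.3, -0.0, 0.2]
opening: 0.0642
```

Call:
carry_out --translation '[[-0.041, -0.0234, 0.005], [-0.041, -0.0234, 0.005], [-0.041, -0.0234, 0.005], [-0.041, -0.0234, 0.005], [-0.041, -0.0234, 0.005], [-0.041, -0.0234, 0.005], [-0.041, -0.0234, 0.005], [-0.041, -0.0234, 0.005], [-0.041, -0.0234, 0.005], [-0.041, -0.0234, 0.005]]' --turn '[[0, 0, 0], [0, 0, 0], [0, 0, 0], [0, 0, 0], [0, 0, 0], [0, 0, 0], [0, 0, 0], [0, 0, 0], [0, 0, 0], [0, 0, 0]]' --gripper '[1, 1, 1, 1, 1, 1, 1, 1, 1, 1]'

```text
time: 2.7
tool_pos: [0.448, -0.1567, 0.1768]
tool_rot: [-3.141, -0.0, -1.787]
contact_force: [0.5, -1.1, -0.5]
opening: 0.0007
```

Call:
carry_out --translation '[[-0.031, -0.0176, 0.01], [-0.031, -0.0176, 0.01], [-0.031, -0.0176, 0.01], [-0.031, -0.0176, 0.01], [0, 0, 0.02], [0, 0, 0.02], [0, 0, 0.01], [0, 0, 0], [0, 0, 0]]' --turn '[[0, 0, 0], [0, 0, 0], [0, 0, 0], [0, 0, 0], [0, 0, 0], [0, 0, 0], [0, 0, 0], [0, 0, 0], [0, 0, 0]]' --gripper '[1, 1, 1, 1, 1, 1, 1, 1, 1]'

```text
time: 3.6
tool_pos: [0.5425, -0.0527, 0.0873]
tool_rot: [-3.141, -0.0, -1.787]
contact_force: [-0.4, -0.6, 0.1]
opening: 0.0003
```

Run:
```python
from h import *
s=robot.observe();print(s["tool_pos"],bd(s["tool_pos"]),s["contact_force"])
q=read_camera("side");cv2.imwrite("pics/s1.png",cv2.resize(q["img"][110:260,180:340,::-1],None,fx=4,fy=4,interpolation=2))
```

```text
[ 0.54253447 -0.05267193  0.08728729] [ 0.0078 -0.0628] [-0.35857614 -0.64693618  0.06559886]
```

View pics/s1.png

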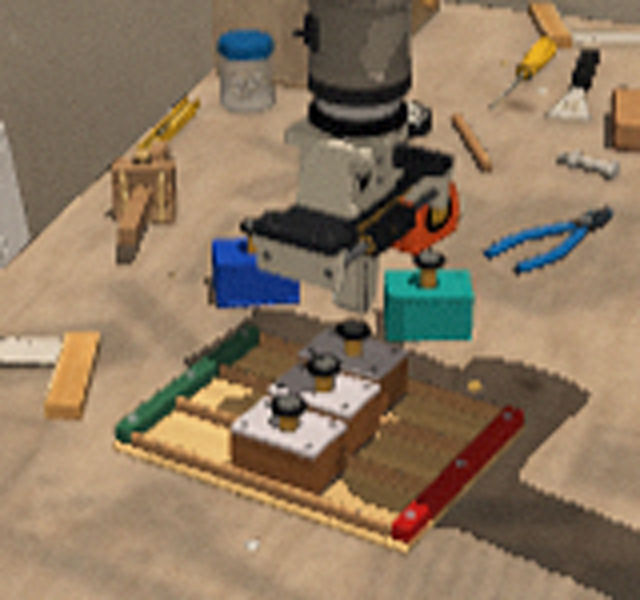

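The closed fingers, at crop (355,300), hang right above the right-lane cap at (353,328). Next I press in small steps.

Call:
carry_out --translation '[[0, 0, 0.006], [0, 0, 0.004], [0, 0, 0.002], [0, 0, 0.002], [0, 0, 0.002], [0, 0, 0.001], [0, 0, 0.001], [0, 0, 0]]' --turn '[[0, 0, 0], [0, 0, 0], [0, 0, 0], [0, 0, 0], [0, 0, 0], [0, 0, 0], [0, 0, 0], [0, 0, 0]]' --gripper '[1, 1, 1, 1, 1, 1, 1, 1]'

```text
time: 4.45
tool_pos: [0.5422, -0.0524, 0.0687]
tool_rot: [-3.142, -0.0, -1.787]
contact_force: [-0.5, 0.1, 2.5]
opening: 0.0003
```

Call:
carry_out --translation '[[0, 0, 0.001], [0, 0, 0.001], [0, 0, 0]]' --turn '[[0, 0, 0], [0, 0, 0], [0, 0, 0]]' --gripper '[1, 1, 1]'

```text
time: 4.75
tool_pos: [0.5422, -0.0523, 0.0666]
tool_rot: [-3.142, -0.0, -1.787]
contact_force: [-0.8, 0.6, 1.8]
opening: 0.0006
```

Call:
carry_out --translation '[[0, 0, 0.001], [0, 0, 0.001], [0, 0, 0]]' --turn '[[0, 0, 0], [0, 0, 0], [0, 0, 0]]' --gripper '[1, 1, 1]'

```text
time: 5.05
tool_pos: [0.5421, -0.0523, 0.0645]
tool_rot: [3.142, -0.0, -1.787]
contact_force: [-0.6, 0.0, 3.0]
opening: 0.0009
```

Call:
carry_out --translation '[[0, 0, 0.001], [0, 0, 0.001]]' --turn '[[0, 0, 0], [0, 0, 0]]' --gripper '[1, 1]'

```text
time: 5.25
tool_pos: [0.5422, -0.0523, 0.0627]
tool_rot: [-3.142, -0.0, -1.787]
contact_force: [-2.5, -1.3, 3.1]
opening: 0.0003
```

Call:
carry_out --translation '[[0, 0, 0.0015], [0, 0, 0.0015], [0, 0, 0.001], [0, 0, 0]]' --turn '[[0, 0, 0], [0, 0, 0], [0, 0, 0], [0, 0, 0]]' --gripper '[1, 1, 1, 1]'

```text
time: 5.65
tool_pos: [0.5422, -0.0523, 0.0584]
tool_rot: [-3.142, -0.0, -1.787]
contact_force: [-0.6, 0.3, 1.2]
opening: 0.0004
```

Call:
carry_out --translation '[[0, 0, 0.001], [0, 0, 0.001], [0, 0, 0]]' --turn '[[0, 0, 0], [0, 0, 0], [0, 0, 0]]' --gripper '[1, 1, 1]'

```text
time: 5.95
tool_pos: [0.5422, -0.0523, 0.0566]
tool_rot: [-3.141, -0.0, -1.787]
contact_force: [-1.2, 0.3, 0.7]
opening: 0.0001
```

Call:
carry_out --translation '[[0, 0, 0.001], [0, 0, 0]]' --turn '[[0, 0, 0], [0, 0, 0]]' --gripper '[1, 1]'

```text
time: 6.15
tool_pos: [0.5423, -0.0523, 0.0562]
tool_rot: [-3.141, -0.0, -1.787]
contact_force: [-2.8, -0.4, 6.8]
opening: 0.0005
```

Call:
carry_out --translation '[[0, 0, 0.0005], [0, 0, 0]]' --turn '[[0, 0, 0], [0, 0, 0]]' --gripper '[1, 1]'

```text
time: 6.35
tool_pos: [0.5423, -0.0523, 0.0562]
tool_rot: [-3.141, -0.0, -1.787]
contact_force: [-4.2, -0.1, 10.6]
opening: 0.0005
```

Right-lane stop went home at z = 0.056, so it is sound. Next is the middle one.

Call:
carry_out --translation '[[0, 0, -0.017], [0, 0, -0.017], [-0.031, 0.0045, 0], [-0.0315, 0.0045, 0], [0, 0, 0], [0, 0, 0.007], [0, 0, 0.006], [0, 0, 0.004], [0, 0, 0.003], [0, 0, 0]]' --turn '[[0, 0, 0], [0, 0, 0], [0, 0, 0], [0, 0, 0], [0, 0, 0], [0, 0, 0], [0, 0, 0], [0, 0, 0], [0, 0, 0], [0, 0, 0]]' --gripper '[1, 1, 1, 1, 1, 1, 1, 1, 1, 1]'

```text
time: 7.35
tool_pos: [0.5466, 0.0101, 0.0686]
tool_rot: [3.141, -0.0, -1.788]
contact_force: [-0.3, 0.0, -0.3]
opening: 0.0004
```

Call:
carry_out --translation '[[0, 0, 0.001], [0, 0, 0.001], [0, 0, 0]]' --turn '[[0, 0, 0], [0, 0, 0], [0, 0, 0]]' --gripper '[1, 1, 1]'

```text
time: 7.65
tool_pos: [0.547, 0.0104, 0.0674]
tool_rot: [-3.141, -0.0, -1.787]
contact_force: [0.6, -1.8, 1.5]
opening: 0.0004
```

Call:
carry_out --translation '[[0, 0, 0.001], [0, 0, 0]]' --turn '[[0, 0, 0], [0, 0, 0]]' --gripper '[1, 1]'

```text
time: 7.85
tool_pos: [0.547, 0.0104, 0.0663]
tool_rot: [-3.141, -0.0, -1.787]
contact_force: [-0.9, -1.4, 2.2]
opening: 0.0003
```

Call:
carry_out --translation '[[0, 0, 0.001], [0, 0, 0]]' --turn '[[0, 0, 0], [0, 0, 0]]' --gripper '[1, 1]'

```text
time: 8.05
tool_pos: [0.547, 0.0105, 0.0655]
tool_rot: [-3.141, -0.0, -1.787]
contact_force: [-1.6, -2.2, 4.7]
opening: 0.0004
```

Call:
carry_out --translation '[[0, 0, 0.0005], [0, 0, 0]]' --turn '[[0, 0, 0], [0, 0, 0]]' --gripper '[1, 1]'

```text
time: 8.25
tool_pos: [0.547, 0.0105, 0.0654]
tool_rot: [-3.141, -0.0, -1.787]
contact_force: [-2.3, -3.0, 9.0]
opening: 0.0004
```

Call:
carry_out --translation '[[0, 0, 0.0004], [0, 0, 0]]' --turn '[[0, 0, 0], [0, 0, 0]]' --gripper '[1, 1]'

```text
time: 8.45
tool_pos: [0.5471, 0.0104, 0.0653]
tool_rot: [-3.14, -0.0, -1.787]
contact_force: [-3.8, -3.0, 11.6]
opening: 0.0003
```

The middle stop sticks at z ≈ 0.0654 and the force climbs without travel, so it is the fouled one. Now the left stop.

Call:
carry_out --translation '[[0, 0, -0.012], [0, 0, -0.013], [-0.03, 0.0032, 0], [-0.0305, 0.0033, 0], [0, 0, 0], [0, 0, 0.007], [0, 0, 0.006], [0, 0, 0.004], [0, 0, 0.003], [0, 0, 0]]' --turn '[[0, 0, 0], [0, 0, 0], [0, 0, 0], [0, 0, 0], [0, 0, 0], [0, 0, 0], [0, 0, 0], [0, 0, 0], [0, 0, 0], [0, 0, 0]]' --gripper '[1, 1, 1, 1, 1, 1, 1, 1, 1, 1]'

```text
time: 9.45
tool_pos: [0.5532, 0.0705, 0.0688]
tool_rot: [3.141, -0.0, -1.788]
contact_force: [-0.1, 0.1, 0.6]
opening: 0.0003
```

Call:
carry_out --translation '[[0, 0, 0.001], [0, 0, 0.001], [0, 0, 0.001], [0, 0, 0]]' --turn '[[0, 0, 0], [0, 0, 0], [0, 0, 0], [0, 0, 0]]' --gripper '[1, 1, 1, 1]'

```text
time: 9.85
tool_pos: [0.5536, 0.0709, 0.0665]
tool_rot: [-3.141, -0.0, -1.787]
contact_force: [-1.5, -1.0, 3.7]
opening: 0.0008
```

Call:
carry_out --translation '[[0, 0, 0.001], [0, 0, 0.0005], [0, 0, 0]]' --turn '[[0, 0, 0], [0, 0, 0], [0, 0, 0]]' --gripper '[1, 1, 1]'

```text
time: 10.15
tool_pos: [0.5536, 0.071, 0.0648]
tool_rot: [-3.141, -0.0, -1.787]
contact_force: [0.2, -2.3, 2.9]
opening: 0.0003
```

Still moving freely, so I continue to home (commanded z is now 0.0644).

Call:
carry_out --translation '[[0, 0, 0.001], [0, 0, 0.001], [0, 0, 0.001], [0, 0, 0]]' --turn '[[0, 0, 0], [0, 0, 0], [0, 0, 0], [0, 0, 0]]' --gripper '[1, 1, 1, 1]'

```text
time: 10.55
tool_pos: [0.5536, 0.0712, 0.0616]
tool_rot: [-3.141, 0.0, -1.787]
contact_force: [0.4, -1.2, 2.0]
opening: 0.0008
```

Call:
carry_out --translation '[[0, 0, 0.0015], [0, 0, 0.0015], [0, 0, 0.001], [0, 0, 0]]' --turn '[[0, 0, 0], [0, 0, 0], [0, 0, 0], [0, 0, 0]]' --gripper '[1, 1, 1, 1]'

```text
time: 10.95
tool_pos: [0.5535, 0.0713, 0.0576]
tool_rot: [-3.142, 0.0, -1.787]
contact_force: [1.2, -0.5, 1.5]
opening: 0.0007
```

Call:
carry_out --translation '[[0, 0, 0.001], [0, 0, 0.001], [0, 0, 0.0005], [0, 0, 0]]' --turn '[[0, 0, 0], [0, 0, 0], [0, 0, 0], [0, 0, 0]]' --gripper '[1, 1, 1, 1]'

```text
time: 11.35
tool_pos: [0.5535, 0.0713, 0.0562]
tool_rot: [-3.141, 0.0, -1.787]
contact_force: [-1.8, -0.3, 10.8]
opening: 0.0006
```

The left stop is home and sound. Now I push it to the green bar (+board x is tool −y), approaching from the red side.

Call:
carry_out --translation '[[0, 0, -0.02], [0, 0, -0.025], [-0.0005, 0.034, 0], [-0.0005, 0.033, 0], [0, 0, 0.025], [0, 0, 0.025], [0, 0, 0.02], [0, 0, 0.006], [0, 0, 0]]' --turn '[[0, 0, 0], [0, 0, 0], [0, 0, 0], [0, 0, 0], [0, 0, 0], [0, 0, 0], [0, 0, 0], [0, 0, 0], [0, 0, 0]]' --gripper '[1, 1, 1, 1, 1, 1, 1, 1, 1]'

```text
time: 12.25
tool_pos: [0.4873, 0.0866, 0.0234]
tool_rot: [3.139, -0.001, -1.787]
contact_force: [-0.2, -0.3, 0.1]
opening: 0.0001
```

Call:
carry_out --translation '[[0, -0.006, 0], [0, -0.006, 0], [0, -0.008, 0], [0, -0.01, 0], [0, -0.01, 0], [0, -0.01, 0], [0, -0.01, 0], [0, -0.01, 0], [0, 0, 0]]' --turn '[[0, 0, 0], [0, 0, 0], [0, 0, 0], [0, 0, 0], [0, 0, 0], [0, 0, 0], [0, 0, 0], [0, 0, 0], [0, 0, 0]]' --gripper '[1, 1, 1, 1, 1, 1, 1, 1, 1]'

```text
time: 13.15
tool_pos: [0.5582, 0.0711, 0.0247]
tool_rot: [-3.14, 0.0, -1.787]
contact_force: [0.3, 0.2, -0.0]
opening: 0.0002
```

Run:
```python
from h import *
s=robot.observe();print(s["tool_pos"],bd(s["tool_pos"]),s["contact_force"])
q=read_camera("side");cv2.imwrite("pics/s2.png",cv2.resize(q["img"][110:260,180:340,::-1],None,fx=4,fy=4,interpolation=2))
```

```text
[0.55818642 0.0710596  0.02470169] [-0.0035  0.0614] [ 0.32415604  0.2471768  -0.02096732]
```

View pics/s2.png

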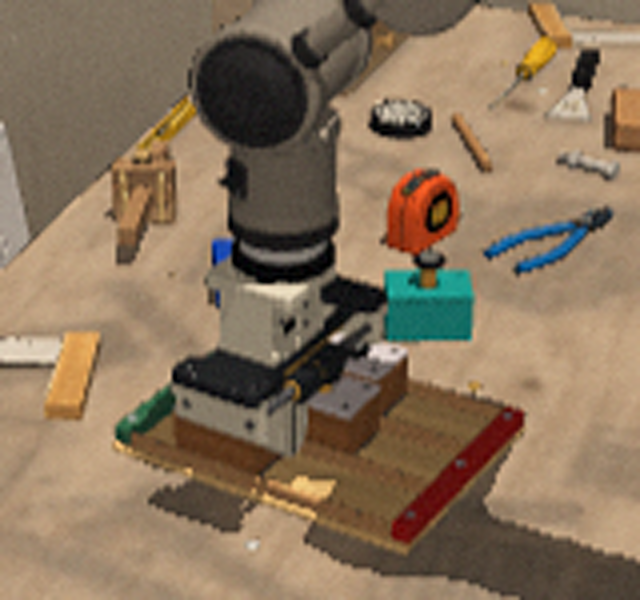

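The block (crop ~(225,440)) is being pushed squarely in its lane toward the green bar, and the neighbours are untouched. I continue.

Call:
carry_out --translation '[[0, -0.008, 0], [0, -0.01, 0], [0, -0.008, 0], [0, -0.003, 0], [0, -0.002, 0], [0, 0, 0]]' --turn '[[0, 0, 0], [0, 0, 0], [0, 0, 0], [0, 0, 0], [0, 0, 0], [0, 0, 0]]' --gripper '[1, 1, 1, 1, 1, 1]'

```text
time: 13.8
tool_pos: [0.5869, 0.0647, 0.0243]
tool_rot: [3.141, -0.0, -1.787]
contact_force: [-2.8, 0.3, 0.7]
opening: 0.0003
```

Call:
carry_out --translation '[[0, -0.0015, 0], [0, -0.0015, 0], [0, 0, 0]]' --turn '[[0, 0, 0], [0, 0, 0], [0, 0, 0]]' --gripper '[1, 1, 1]'

```text
time: 14.1
tool_pos: [0.59, 0.0641, 0.0243]
tool_rot: [-3.141, -0.0, -1.787]
contact_force: [-1.4, 0.2, 1.0]
opening: 0.0004
```

Call:
carry_out --translation '[[0, -0.0015, 0], [0, 0, 0]]' --turn '[[0, 0, 0], [0, 0, 0]]' --gripper '[1, 1]'

```text
time: 14.3
tool_pos: [0.5915, 0.0638, 0.0242]
tool_rot: [-3.141, -0.0, -1.787]
contact_force: [-1.7, -0.1, 0.3]
opening: -0.0002
```

Call:
carry_out --translation '[[0, -0.0015, 0], [0, 0, 0]]' --turn '[[0, 0, 0], [0, 0, 0]]' --gripper '[1, 1]'

```text
time: 14.5
tool_pos: [0.593, 0.0634, 0.0242]
tool_rot: [-3.141, -0.0, -1.787]
contact_force: [-2.5, 0.6, 1.1]
opening: 0.0004
```

Call:
carry_out --translation '[[0, -0.001, 0], [0, -0.001, 0], [0, 0, 0]]' --turn '[[0, 0, 0], [0, 0, 0], [0, 0, 0]]' --gripper '[1, 1, 1]'

```text
time: 14.8
tool_pos: [0.5935, 0.0633, 0.0243]
tool_rot: [3.139, -0.0, -1.787]
contact_force: [-7.1, 1.2, 3.8]
opening: 0.0004
```

Call:
carry_out --translation '[[0, -0.001, 0], [0, 0, 0]]' --turn '[[0, 0, 0], [0, 0, 0]]' --gripper '[1, 1]'

```text
time: 15.0
tool_pos: [0.5935, 0.0633, 0.0243]
tool_rot: [3.137, -0.001, -1.787]
contact_force: [-10.5, 2.8, 6.4]
opening: 0.0007
```

Left stop is seated on the green bar (no motion, force rising past 10 N). Next the right-lane stop.

Call:
carry_out --translation '[[0, 0.004, 0], [0, 0.008, 0], [0, 0, -0.04], [0, 0, -0.04], [0.0309, 0.0234, 0], [0.0309, 0.0234, 0], [0.0309, 0.0234, 0], [0.0309, 0.0233, 0], [0, 0, 0.02], [0, 0, 0.025]]' --turn '[[0, 0, 0], [0, 0, 0], [0, 0, 0], [0, 0, 0], [0, 0, 0], [0, 0, 0], [0, 0, 0], [0, 0, 0], [0, 0, 0], [0, 0, 0]]' --gripper '[1, 1, 1, 1, 1, 1, 1, 1, 1, 1]'

```text
time: 16.0
tool_pos: [0.4669, -0.0364, 0.0603]
tool_rot: [-3.136, -0.0, -1.789]
contact_force: [0.5, -0.3, -0.2]
opening: 0.0007
```

Call:
carry_out --translation '[[0, 0, 0.02], [0, 0, 0.015], [0, 0, 0], [0, 0, 0]]' --turn '[[0, 0, 0], [0, 0, 0], [0, 0, 0], [0, 0, 0]]' --gripper '[1, 1, 1, 1]'

```text
time: 16.4
tool_pos: [0.4664, -0.0353, 0.0247]
tool_rot: [-3.141, -0.0, -1.787]
contact_force: [0.4, 1.1, 0.4]
opening: 0.0006
```

Run:
```python
from h import *
s=robot.observe();print(s["tool_pos"],bd(s["tool_pos"]),s["contact_force"],s["time"])
q=read_camera("side");cv2.imwrite("pics/s3.png",cv2.resize(q["img"][110:260,180:340,::-1],None,fx=4,fy=4,interpolation=2))
```

```text
[ 0.4664173  -0.03532537  0.02466008] [-0.0703 -0.0621] [0.36910739 1.05966882 0.42240438] 16.4
```

View pics/s3.png

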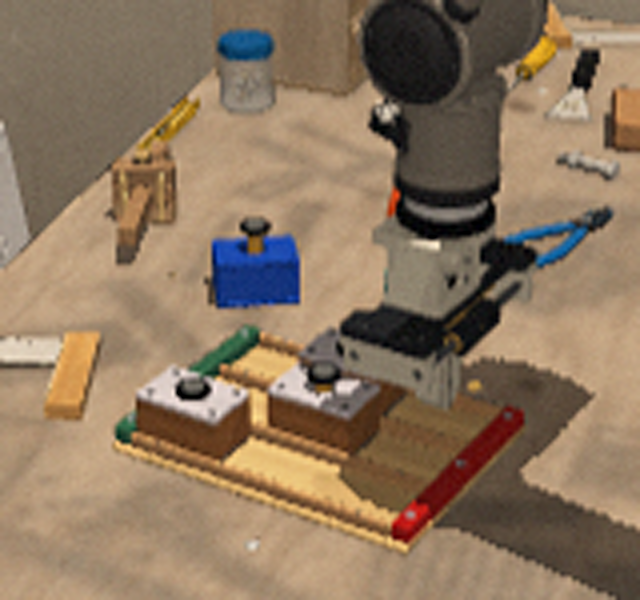

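Left stop sits at the green bar (crop ~(190,410)) with its cap seated, and the finger is behind the right stop. Pushing now.

Call:
carry_out --translation '[[0, -0.006, 0], [0, -0.01, 0], [0, -0.01, 0], [0, -0.01, 0], [0, -0.01, 0], [0, -0.01, 0], [0, -0.01, 0], [0, -0.01, 0], [0, -0.01, 0], [0, 0, 0]]' --turn '[[0, 0, 0], [0, 0, 0], [0, 0, 0], [0, 0, 0], [0, 0, 0], [0, 0, 0], [0, 0, 0], [0, 0, 0], [0, 0, 0], [0, 0, 0]]' --gripper '[1, 1, 1, 1, 1, 1, 1, 1, 1, 1]'

```text
time: 17.45
tool_pos: [0.5523, -0.0543, 0.0244]
tool_rot: [-3.138, -0.0, -1.787]
contact_force: [-0.6, -0.6, -0.5]
opening: 0.0006
```

Call:
carry_out --translation '[[0, -0.006, 0], [0, -0.004, 0], [0, -0.002, 0], [0, -0.002, 0], [0, 0, 0]]' --turn '[[0, 0, 0], [0, 0, 0], [0, 0, 0], [0, 0, 0], [0, 0, 0]]' --gripper '[1, 1, 1, 1, 1]'

```text
time: 17.95
tool_pos: [0.564, -0.0567, 0.0243]
tool_rot: [-3.141, -0.0, -1.787]
contact_force: [-1.1, -0.0, 0.2]
opening: 0.0004
```

Call:
carry_out --translation '[[0, -0.0015, 0], [0, -0.0015, 0], [0, 0, 0]]' --turn '[[0, 0, 0], [0, 0, 0], [0, 0, 0]]' --gripper '[1, 1, 1]'

```text
time: 18.25
tool_pos: [0.567, -0.0574, 0.0243]
tool_rot: [-3.141, -0.0, -1.787]
contact_force: [-2.0, 0.8, -0.1]
opening: 0.0001
```

Call:
carry_out --translation '[[0, -0.001, 0], [0, 0, 0]]' --turn '[[0, 0, 0], [0, 0, 0]]' --gripper '[1, 1]'

```text
time: 18.45
tool_pos: [0.5673, -0.0574, 0.0243]
tool_rot: [3.141, -0.0, -1.787]
contact_force: [-3.9, 0.9, 1.6]
opening: 0.0002
```

Call:
carry_out --translation '[[0, -0.001, 0], [0, -0.001, 0], [0, 0, 0]]' --turn '[[0, 0, 0], [0, 0, 0], [0, 0, 0]]' --gripper '[1, 1, 1]'

```text
time: 18.75
tool_pos: [0.5673, -0.0574, 0.0243]
tool_rot: [3.136, -0.0, -1.787]
contact_force: [-11.6, 1.3, 8.4]
opening: 0.0008
```

Right stop is seated on the green bar. Now the fouled middle stop goes to the red bar, pushed from the green side.

Call:
carry_out --translation '[[0, 0.004, 0], [0, 0.008, 0], [0, 0, -0.04], [0, 0, -0.04], [-0.031, -0.024, 0], [-0.031, -0.0245, 0], [0, 0, 0], [0, 0, 0.03], [0, 0, 0.03], [0, 0, 0]]' --turn '[[0, 0, 0], [0, 0, 0], [0, 0, 0], [0, 0, 0], [0, 0, 0], [0, 0, 0], [0, 0, 0], [0, 0, 0], [0, 0, 0], [0, 0, 0]]' --gripper '[1, 1, 1, 1, 1, 1, 1, 1, 1, 1]'

```text
time: 19.75
tool_pos: [0.6154, -0.0051, 0.0403]
tool_rot: [3.134, -0.001, -1.787]
contact_force: [-0.7, -0.3, 0.9]
opening: 0.0004
```

Call:
carry_out --translation '[[0, 0, 0.012], [0, 0, 0.008], [0, 0, 0]]' --turn '[[0, 0, 0], [0, 0, 0], [0, 0, 0]]' --gripper '[1, 1, 1]'

```text
time: 20.05
tool_pos: [0.6183, -0.0054, 0.024]
tool_rot: [3.141, -0.0, -1.787]
contact_force: [-0.2, -0.5, 1.7]
opening: 0.0005
```

Call:
carry_out --translation '[[0, 0.006, 0], [0, 0.008, 0], [0, 0.01, 0], [0, 0.01, 0], [0, 0.01, 0], [0, 0.01, 0], [0, 0.01, 0], [0, 0.01, 0], [0, 0.01, 0], [0, 0, 0]]' --turn '[[0, 0, 0], [0, 0, 0], [0, 0, 0], [0, 0, 0], [0, 0, 0], [0, 0, 0], [0, 0, 0], [0, 0, 0], [0, 0, 0], [0, 0, 0]]' --gripper '[1, 1, 1, 1, 1, 1, 1, 1, 1, 1]'

```text
time: 21.05
tool_pos: [0.5342, 0.0133, 0.024]
tool_rot: [3.138, -0.0, -1.787]
contact_force: [0.0, 0.3, -0.9]
opening: 0.0003
```

Call:
carry_out --translation '[[0, 0.006, 0], [0, 0.005, 0], [0, 0.003, 0], [0, 0, 0]]' --turn '[[0, 0, 0], [0, 0, 0], [0, 0, 0], [0, 0, 0]]' --gripper '[1, 1, 1, 1]'

```text
time: 21.45
tool_pos: [0.5218, 0.016, 0.024]
tool_rot: [3.14, -0.0, -1.787]
contact_force: [0.1, 0.8, 0.2]
opening: 0.0004
```

Call:
carry_out --translation '[[0, 0.0015, 0], [0, 0.0015, 0], [0, 0, 0]]' --turn '[[0, 0, 0], [0, 0, 0], [0, 0, 0]]' --gripper '[1, 1, 1]'

```text
time: 21.75
tool_pos: [0.5195, 0.0165, 0.0241]
tool_rot: [3.141, -0.0, -1.787]
contact_force: [0.5, -0.0, -0.6]
opening: 0.0004
```

Call:
carry_out --translation '[[0, 0.001, 0], [0, 0.001, 0], [0, 0, 0]]' --turn '[[0, 0, 0], [0, 0, 0], [0, 0, 0]]' --gripper '[1, 1, 1]'

```text
time: 22.05
tool_pos: [0.5179, 0.0169, 0.0243]
tool_rot: [-3.142, -0.0, -1.787]
contact_force: [2.4, -0.2, -0.6]
opening: 0.0002
```

Call:
carry_out --translation '[[0, 0.001, 0], [0, 0.001, 0], [0, 0, 0]]' --turn '[[0, 0, 0], [0, 0, 0], [0, 0, 0]]' --gripper '[1, 1, 1]'

```text
time: 22.35
tool_pos: [0.5178, 0.017, 0.0249]
tool_rot: [-3.137, 0.0, -1.787]
contact_force: [5.9, -1.1, -1.6]
opening: 0.0004
```

Call:
carry_out --translation '[[0, 0.001, 0], [0, 0.001, 0], [0, 0, 0]]' --turn '[[0, 0, 0], [0, 0, 0], [0, 0, 0]]' --gripper '[1, 1, 1]'

```text
time: 22.65
tool_pos: [0.5177, 0.017, 0.0256]
tool_rot: [-3.133, 0.0, -1.787]
contact_force: [9.3, -1.8, -0.6]
opening: 0.0003
```

Call:
carry_out --translation '[[0, 0.001, 0], [0, 0.001, 0], [0, 0, 0]]' --turn '[[0, 0, 0], [0, 0, 0], [0, 0, 0]]' --gripper '[1, 1, 1]'

```text
time: 22.95
tool_pos: [0.5176, 0.0171, 0.0262]
tool_rot: [-3.129, 0.001, -1.787]
contact_force: [13.1, -3.8, -0.0]
opening: 0.0002
```

Call:
carry_out --translation '[[0, -0.004, 0], [0, -0.008, 0], [0, -0.008, 0], [0, 0, -0.03], [0, 0, -0.04], [0, 0, -0.04], [0, 0, -0.04], [0, 0, 0]]' --turn '[[0, 0, 0], [0, 0, 0], [0, 0, 0], [0, 0, 0], [0, 0, 0], [0, 0, 0], [0, 0, 0], [0, 0, 0]]' --gripper '[1, 1, 1, 1, 1, 1, 1, 1]'

```text
time: 23.75
tool_pos: [0.5344, 0.0136, 0.1796]
tool_rot: [-3.132, 0.001, -1.787]
contact_force: [0.2, -0.4, -1.0]
opening: 0.0004
```

Call:
carry_out --translation '[[0.041, 0.0234, -0.005], [0.041, 0.0234, -0.005], [0.041, 0.0234, -0.005], [0.041, 0.0234, -0.005], [0.041, 0.0234, -0.005], [0.041, 0.0234, 0], [0.041, 0.0234, 0], [0.041, 0.0234, 0], [0.041, 0.0234, 0], [0, 0, 0]]' --turn '[[0, 0, 0], [0, 0, 0], [0, 0, 0], [0, 0, 0], [0, 0, 0], [0, 0, 0], [0, 0, 0], [0, 0, 0], [0, 0, 0], [0, 0, 0]]' --gripper '[1, 1, 1, 1, 1, 1, 1, 1, 1, 1]'

```text
time: 24.75
tool_pos: [0.2433, -0.3047, 0.1987]
tool_rot: [3.14, -0.0, -1.794]
contact_force: [0.0, 0.2, 0.2]
opening: 0.0005
```

Run:
```python
from h import *
s=robot.observe();print(s["tool_pos"],s["time"])
p=read_camera("top");q=read_camera("side")
roi=np.zeros((384,512),np.uint8);roi[145:255,190:282]=255
for c in comps(hsvmask(p,(0,0,140),(180,60,255))&roi,60):
    r=cv2.minAreaRect(np.argwhere(c[2])[:,::-1].astype(np.float32)); print("plate",np.round(r[1],1),r[2],bd(at_z(p,r[0],.05)))
a=cv2.resize(p["img"][140:255,180:400,::-1],(600,314),interpolation=2);b=cv2.resize(q["img"][140:260,170:340,::-1],(600,424),interpolation=2)
cv2.imwrite("pics/ft.png",a);cv2.imwrite("pics/fs.png",b)
```

```text
[ 0.24332265 -0.30472752  0.19869381] 24.75
plate [17.5 26.1] 11.309932708740234 [0.0801 0.0608]
plate [17.7 28.3] 10.784297943115234 [ 0.0831 -0.0612]
plate [17.8 26.3] 11.309932708740234 [-0.0793  0.0007]
```

View pics/ft.png

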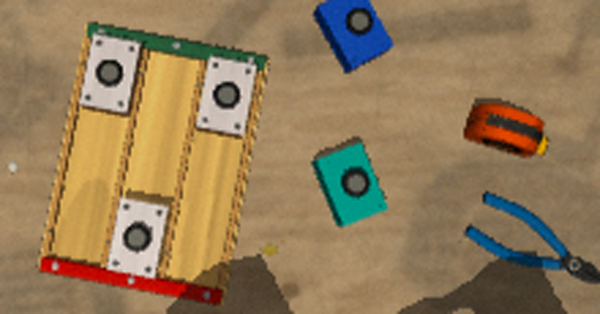

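View pics/fs.png

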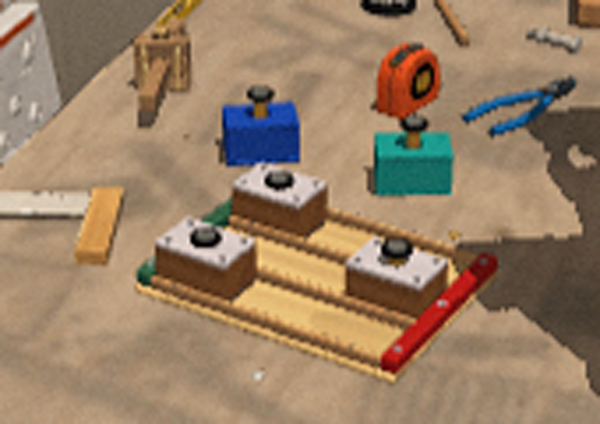

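The final pictures show both outer stops, at (110,73) and (227,95), against the green bar with their caps seated. The middle stop at (137,237) is against the red bar with its pin part-way. All three lie within about 3 mm of the expected ±0.080 m and the other tools look undisturbed.

```bash
python3 -c "
from cell import robot
print(robot.hand_in())"
```

```text
the job is handed in; nothing more can be done
None
```

I pressed all three pins, slid the stops to their bars and handed the job in at about 25 s of the 64 s allowed.

| Lane | Pin result | Where it is now |
|---|---|---|
| Left | Fully home: cap top stopped at z ≈ 0.056 m | Green bar |
| Right | Fully home: cap top stopped at z ≈ 0.056 m | Green bar |
| Middle | Fouled: held at z ≈ 0.065 m with about 12 N on it | Red bar |

- **Seating:** each stop was pushed until it no longer moved while the force rose to 11–14 N. The last top picture put their centres at board x = +0.080 (left), +0.083 (right) and −0.079 m (middle). The expected values are ±0.080 m, so the right one reads 3 mm off. I put that down to image error, because its contact position matched the left one's.
- **Pins and surroundings:** the last pictures show the two sound caps seated and the fouled pin part-way out. The look-alikes, tape measure and side cutters look undisturbed. The wood block was outside both final crops, so I did not check it again, though the arm never went near it.

No check failed.

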